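Find the loose footstool leg and pull it for regluing

ROBOT

A 6-joint arm with a two-finger parallel gripper is mounted at the origin on the work surface. World frame = base frame: x ahead of the robot, y to its left, z up, the work surface at z = 0. Lengths are in m, angles in rad, forces in N, time in s.
With the tool pointing down it reaches from about 0.35 to 0.85 m from the base axis. Payload 8.1 kg.
Tool frame: the origin (TCP) lies at the very end of the fingers, on their centre line; the grasp point (between the pads) lies robot.grip_point_offset behind it (robot.grip_point_offset is the distance from the TCP to the grasp point, in m); z points along the fingers, y is the line along which they close (so a half turn about z gives the same grasp; the last joint's range is limited). The gripper opens to 93 mm and grips with 3 to 60 N. Pads are 15 mm wide; open, the fingers measure 128 mm over their backs; the gripper's body (75 mm by 188 mm) begins 65 mm behind the grasp point.
Start: joints at [1.096, 0.13, 1.488, -0, 1.523, -0.085], TCP at [0.228, 0.555, 0.219] pointing down, gripper open.
Joint ranges: [-2.96, 2.96], [-0.89, 2.26], [0.02, 2.5], [-1.34, 4.48], [0, 2.73], [-2.66, 2.66]. Speed limits (rad/s): [2.39, 2.39, 2.79, 3.14, 3.14, 3.14].

INTERFACE

Orientations are given as a rotation vector (axis times angle).
In Python, from plant import robot, eyes gives the robot as it stands. The module is installed in compiled form; this text tells all that it offers.
- The arm moves only by the tool apply_moves, never from a script. Its argument "steps" is one flat list of numbers, 7 for each row, row after row: the shift along the tool's x, y, z in units of 30 mm (1.0 is 30 mm), then the turn, a rotation vector about the tool's x, y, z in units of 6 degrees (1.0 is 6 degrees), then the opening in per cent of the stroke, from 0 (shut) to 100 (fully open). In form: [dx, dy, dz, ax, ay, az, fingers, dx, dy, dz, ax, ay, az, fingers, ...]. A call has 1 to 12 rows; each row shifts and turns the commanded pose from where the row before left it, along the tool's axes as they then stand; what a row does not reach is not made up. A row lasts 1/12 s, in which the tool goes at most 41.7 mm and 7.16 degrees, less where a joint would pass 70% of its speed; a pose out of reach is approached as far as the arm can. A call is refused whole if a number of a shift passes 1 or a number of a turn 1, either way. A call with a gripper value outside its range is refused whole. The fingers move at their own pace and stop on an object; "grip_force" is the grip in N (left out, the last holds). Time passes only in rows, so rows that do not move let the fingers close. It gives the time, the measured TCP pose, the force, the opening and the grip force at its end, in the units of the state.
- robot.read_state(): the state, without advancing time (a new reading comes with each control period).
- eyes.read_camera(name): name is "scene" or "top" or "wrist"; returns the picture (480x640x3 uint8, red, green, blue); there is no depth.
- eyes.calibration(name): a dict with "K" (3x3 intrinsics, pixels), "R" (3x3) and "t" (3): a world point X has camera coordinates R X + t. Camera axes: x right, y down, z forward; pixel columns grow to the right and rows downward; lengths in m; the calibration is good to about 2 mm. A picture is of the moment at which its call begins: read the wrist's pose just before it. calibration takes no time and is no camera call; for the wrist camera it gives the pose at the moment of the call.
- robot.close_job(): hands the job in; it is judged then, once.
Trained networks look in the newest picture that a camera, given by its name, has taken for a name from the list of things; names that differ only in an ending like _2 or _b are one class to them, and where a whole thing is asked for, a point or a joint stands for the part that bears it (a point fixed in the world has none). Each returns a list of dicts, best first, with "conf" (0 to 1); they miss things now and then, are a little off and sometimes report something else, mostly with a low value. They report only what shows in the picture. A call takes as long as a camera call. They do not tell look-alikes from the thing itself.
- eyes.search_frame(camera, thing): "rect" ([left, top, width, height] in pixels, round what is visible of it).
- eyes.place_of(camera, thing): "xy" ([column, row] in pixels: a listed point, or the origin of a listed thing).
The state is a dict: "t": time; "q": joint angles; "dq": joint speeds; "joint_torque": joint torques, N m; "tool_pos": TCP position; "orientation": TCP orientation; "force": force on the tool from outside, world axes, zero at the start; "wrist_torque": the same for the moment, N m; "opening": finger opening in m; "gripper_force": force on a finger pad.
Only numpy, scipy, OpenCV 4.12 (cv2) and the standard library are available. Lean on these libraries where they do the work, as an engineer would, in place of code of your own. Each camera call takes 0.05 s, during which the arm holds its last target. There are 200 camera calls.

TASK

One of the four legs of the upturned footstool has come loose in its socket; find it by wiggling the legs gently side to side near their tips until one clearly rocks, never pushing a leg harder than about 10 N or pinching it harder than about 20 N. Then draw that leg straight out and stand it, tenon down and fully home, in the empty hole of the blue glue-up block, leaving the three sound legs in the stool and everything else on the bench as it is.

Things in the scene. Friction and masses are not known exactly. Their poses are not given: they have to be found in the camera images.
- stool: Seat board of an upturned footstool, mid-brown wood, fixed to the bench: 200 mm (its x) by 260 mm (its y), 42 mm thick. Origin under its centre, z up. The legs stand in sockets 60 mm from the centre along its x and 90 mm along its y. Three legs are sound: their tips give only 1 to 3 mm under a light push and they cannot be pulled out. One leg, not always the same, is loose; looks do not tell.
- leg_a: Near left leg, upright in the board. Light wood, 154 mm long, 95 to 170 g: tenon 26 mm in diameter, 34 mm long, with a groove round it; shoulder 50 mm in diameter resting on the board; a taper; then a plain round grip 30 mm in diameter over the top 60 mm. Origin at the centre of the tenon's lower end, z along the leg to the tip at 154 mm.
- leg_b: Near right leg, same make and origin as leg_a. Whichever leg is loose: its tip swings at least 10 mm to each side of upright under less than 2 N and then stops firmly; let go, it falls back upright. It lifts straight out with little more than its weight.
- leg_c: Far left leg, same make and origin as leg_a.
- leg_d: Far right leg, same make and origin as leg_a.
- block_hole (a point): Middle of the mouth of the one round hole in the blue glue-up block (100 x 100 x 50 mm high, fixed to the bench). The mouth is in the block's top, the hole is 31 mm in diameter and 42 mm deep, vertical, empty at the start; a leg's shoulder comes to rest on the block's top, its tenon then 34 mm down the hole. z up.
- offcut: Bystander: small dark wood offcut, 40 x 70 x 18 mm, lying on the stool board midway between the legs; origin under its centre.
- glue: Bystander: yellow glue bottle with a red cap, 60 mm diameter, 160 mm high, standing; origin under its centre.
- mallet: Bystander: hammer lying on the bench; origin under its middle.
- driver: Bystander: screwdriver lying on the bench; origin under its middle.
- jar: Bystander: glass jar with a steel lid, 70 mm diameter, 90 mm high; origin under its centre.
- truck: Bystander: toy truck of wood, about 160 x 100 x 90 mm; origin under its centre.
Not all that is in view belongs to the job. What is shaped like the leg_a but green is not meant.

How it is judged:
By the outcome, as a careful person would: the job done as asked, in the order asked, and still so for the second after the job is handed in, with the robot touching nothing.
It also fails if it takes over 69 s, if anything falls off the work surface, if the arm or the gripper's body presses on something with over 40 N, if the wrist force passes 120 N, or if a joint passes its speed limit or range.

## Working session

There is one attempt and no reset: what is moved stays moved. The work goes in short steps, Python scripts to look and compute and a tool call to move; the robot and the scene stay as the last step left them, time stands still between calls to the robot, and variables do not carry over. Pictures are saved under pics/ and viewed, at most 10 in all, crops included, and the job is handed in when it is done.

Besides the shell and the picture viewer there is one more tool, called after "Emit:" by a JSON object that holds its "name" and its "arguments". apply_moves: Moves the arm, as the interface text tells. Its arguments: {"type":"object","properties":{"steps":{"type":"array"},"grip_force":{"type":"number"}},"required":["steps"]}

```bash
mkdir -p pics; cat > h.py <<'E'
import numpy as np,cv2
from plant import robot,eyes
def ray(cam,uv,z,c=None):
    c=c or eyes.calibration(cam);K,R,t=map(np.array,(c["K"],c["R"],c["t"]))
    o=-R.T@t;d=R.T@np.linalg.inv(K)@np.array([*uv,1.]);return o+d*(z-o[2])/d[2]
def proj(cam,X,c=None):
    c=c or eyes.calibration(cam);p=np.array(c["K"])@(np.array(c["R"])@X+np.array(c["t"]));return p[:2]/p[2]
def save(cam,n):
    im=eyes.read_camera(cam);cv2.imwrite(f"pics/{n}.png",im[:,:,::-1]);return im
E
python3 - <<'E'
from h import *
np.set_printoptions(precision=3,suppress=True)
save("top","top1");
for n,z in [("stool",0),("leg_a",.01),("block_hole",.05)]:
    for d in eyes.place_of("top",n)[:6]: print(n,d["conf"],np.array(d["xy"]),ray("top",d["xy"],z))
save("scene","sc1")
for n,z in [("leg_a",.01),("block_hole",.05)]:
    for d in eyes.place_of("scene",n)[:6]: print(n,d["conf"],np.array(d["xy"]),ray("scene",d["xy"],z))
s=robot.read_state();print(s,robot.grip_point_offset)
for c in("top","scene"):
    k=eyes.calibration(c);print(-np.array(k["R"]).T@k["t"])
E
```

```text
stool 0.81 [258.8 249.1] [0.513 0.112 0.   ]
leg_a 0.94 [227.6 216.9] [0.585 0.183 0.01 ]
leg_a 0.83 [212.9 267.7] [0.47  0.212 0.01 ]
leg_a 0.79 [160.7 342.7] [0.307 0.319 0.01 ]
leg_a 0.77 [305.2 227.3] [0.561 0.008 0.01 ]
leg_a 0.72 [194.8 330.4] [0.333 0.247 0.01 ]
leg_a 0.47 [500.7 348.3] [ 0.294 -0.417  0.01 ]
block_hole 0.95 [420.5 236.5] [ 0.534 -0.243  0.05 ]
leg_a 0.91 [311.8 224. ] [0.439 0.034 0.01 ]
leg_a 0.89 [378.1 207.6] [0.476 0.214 0.01 ]
leg_a 0.71 [372.9 163. ] [0.316 0.314 0.01 ]
leg_a 0.69 [393.1 236.1] [0.578 0.185 0.01 ]
leg_a 0.67 [330.  259.9] [0.564 0.008 0.01 ]
leg_a 0.62 [358.4 173.9] [0.335 0.25  0.01 ]
block_hole 0.84 [221.1 284.6] [ 0.532 -0.251  0.05 ]
{'t': 0.35, 'q': array([ 1.096,  0.131,  1.488, -0.   ,  1.523, -0.085]), 'dq': array([ 0.001, -0.001, -0.002,  0.001,  0.   , -0.001]), 'joint_torque': array([ -0.001, -55.896, -49.125,   0.077,   0.028,  -0.   ]), 'tool_pos': array([0.228, 0.555, 0.218]), 'orientation': array([-0.608, -3.082,  0.001]), 'force': array([-0.378,  0.409, -0.633]), 'wrist_torque': array([ 0.021, -0.031, -0.039]), 'gripper_force': 0.0, 'opening': 0.09320895977832132} 0.0188
[ 0.336 -0.002  1.156]
[ 1.211 -0.443  0.908]
```

View pics/top1.png

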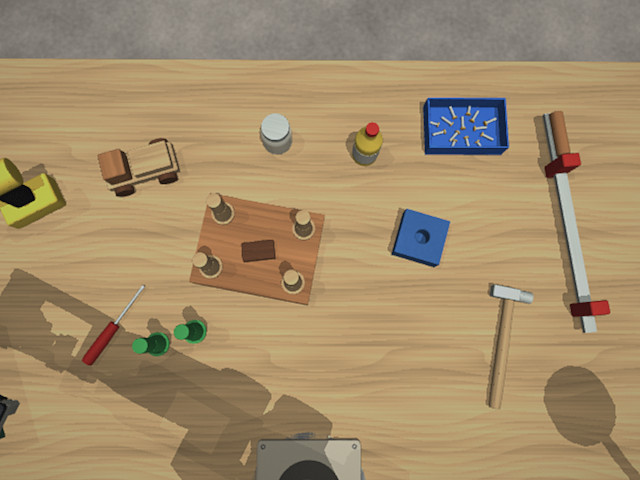

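View pics/sc1.png

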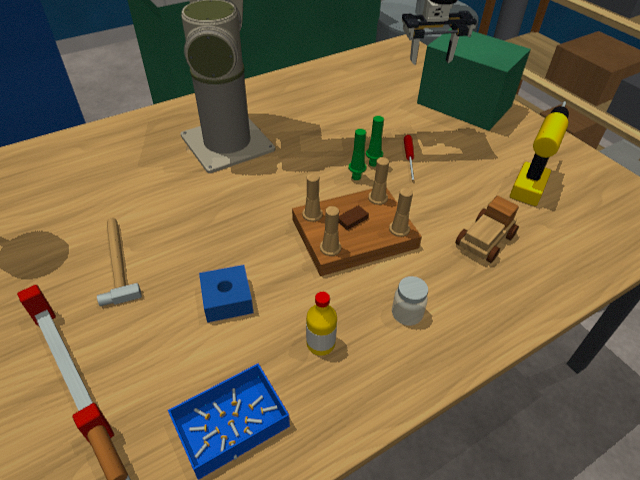

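Top view: the stool's leg tips are at about (217,200), (303,217), (201,261) and (291,275), with the block hole at (421,237). The green look-alikes stand apart at about (160,340). The scene view shows the same layout. Next I fit the stool pose and work out the moves.

```bash
python3 - <<'E'
from h import *
from scipy.optimize import least_squares
np.set_printoptions(precision=4,suppress=True)
loc=np.array([[-60,90],[-60,-90],[60,90],[60,-90]])/1e3
det={"top":[(212.9,267.7),None,(227.6,216.9),(305.2,227.3)],"scene":[(378.1,207.6),(311.8,224.),(393.1,236.1),(330.,259.9)]}
tips={"top":[(201,261),(291,275),(216,200),(303,217)]}
def legs(p):
    c,s=np.cos(p[2]),np.sin(p[2]);return loc@np.array([[c,s],[-s,c]])+p[:2]
def f(p):
    L=legs(p);r=[]
    for cam,D in det.items():
        for l,d in zip(L,D):
            if d: r.append(proj(cam,[*l,.008])-d)
    for cam,D in tips.items():
        for l,d in zip(L,D): r.append(proj(cam,[*l,.162])-d)
    return np.concatenate(r)
r=least_squares(f,[.513,.112,-.24],loss="soft_l1");print(r.x,r.fun.reshape(-1,2));L=legs(r.x);print(L)
import pickle
s=robot.read_state();from scipy.spatial.transform import Rotation as Ro
R=Ro.from_rotvec(s["orientation"]).as_matrix();print(R)
for l in L: print(R.T@(np.array([*l,.2])-s["tool_pos"])/.03)
E
```

```text
[ 0.5118  0.1096 -0.1802] [[ 1.7164  0.5688]
 [-1.7438 -0.6106]
 [-1.0075  3.1047]
 [-3.3118 -0.1767]
 [-1.1494  0.3262]
 [ 2.8722  2.3079]
 [-1.388  -2.292 ]
 [-0.789  -1.926 ]
 [ 1.0199  0.7771]
 [-2.5854 -0.453 ]
 [ 0.4035 -1.2862]]
[[0.4689 0.2088]
 [0.4366 0.0318]
 [0.5869 0.1873]
 [0.5547 0.0103]]
[[-0.925   0.38   -0.0002]
 [ 0.38    0.925  -0.0004]
 [ 0.     -0.0004 -1.    ]]
[-11.8121  -7.6172   0.6164]
[-13.0607 -13.4858   0.6189]
[-15.7245  -6.7847   0.616 ]
[-16.9731 -12.6534   0.6184]
```

Emit:
{"name": "apply_moves", "arguments": {"steps": [-1, -0.64, 0, 0, 0, 0, 70, -1, -0.64, 0, 0, 0, 0, 70, -1, -0.64, 0, 0, 0, 0, 70, -1, -0.64, 0, 0, 0, 0, 70, -1, -0.64, 0, 0, 0, 0, 70, -1, -0.64, 0, 0, 0, 0, 70, -1, -0.64, 0, 0, 0, 0, 70, -1, -0.64, 0, 0, 0, 0, 70, -1, -0.64, 0, 0, 0, 0, 70, -1, -0.64, 0, 0, 0, 0, 70, -1, -0.64, 0, 0, 0, 0, 70, -0.8, -0.56, 0, 0, 0, 0, 70], "grip_force": 4}}

```text
t: 1.35
tool_pos: [0.47, 0.2075, 0.2188]
orientation: [0.609, 3.081, -0.0]
force: [0.2, 0.9, -0.2]
opening: 0.065
gripper_force: 0.0
```

Emit:
{"name": "apply_moves", "arguments": {"steps": [0, 0, 0, 0, 0, 0, 70, 0, 0, 0, 0, 0, 0, 70]}}

```text
t: 1.52
tool_pos: [0.4694, 0.2084, 0.2186]
orientation: [-0.613, -3.081, -0.0]
force: [-0.1, -0.2, -0.0]
opening: 0.0649
gripper_force: 0.0
```

```bash
python3 - <<'E'
from h import *
np.set_printoptions(precision=4,suppress=True)
s=robot.read_state();c=eyes.calibration("wrist");save("wrist","w1");print(s["t"],s["tool_pos"],s["force"],s["opening"])
for d in eyes.place_of("wrist","leg_a")[:5]: print(d["conf"],d["xy"],ray("wrist",d["xy"],.008,c))
print(proj("wrist",[.469,.209,.162],c), proj("wrist",s["tool_pos"],c))
E
```

```text
1.5167 [0.4694 0.2084 0.2186] [-0.0669 -0.2317 -0.0205] 0.06487027360238096
0.95 [300.9, 71.8] [0.3336 0.2422 0.008 ]
0.93 [168.4, 237.6] [0.4335 0.0349 0.008 ]
0.9 [328.2, 210.6] [0.4739 0.2142 0.008 ]
0.74 [343.3, 305.0] [0.5883 0.1871 0.008 ]
0.72 [363.7, 15.4] [0.3115 0.3169 0.008 ]
[322.2488 255.5092] [321.4486 293.0577]
```

View pics/w1.png

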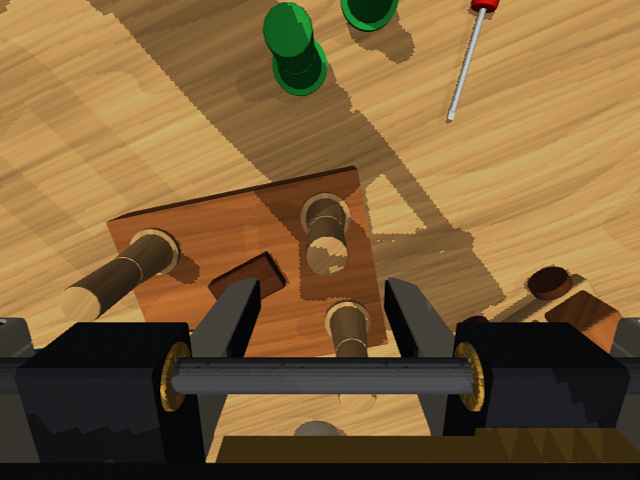

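The wrist view shows leg A's tip at about (327,254), between the fingers, and leg B's tip at (81,302).

```bash
python3 - <<'E'
from h import *
np.set_printoptions(precision=4,suppress=True)
from scipy.spatial.transform import Rotation as Ro
s=robot.read_state();R=Ro.from_rotvec(s["orientation"]).as_matrix()
for uv in[(327,254),(81,302)]:
    X=ray("wrist",uv,.162);print(X,R.T@(np.array([X[0],X[1],.119])-s["tool_pos"])/.03)
E
```

```text
[0.4683 0.2141 0.162 ] [0.0558 0.1225 3.3203]
[0.4354 0.0388 0.162 ] [-1.1512 -5.6978  3.3185]
```

Emit:
{"name": "apply_moves", "arguments": {"steps": [0, 0.13, 0.6, 0, 0, 0, 70, 0, 0, 0.8, 0, 0, 0, 70, 0, 0, 0.8, 0, 0, 0, 70, 0, 0, 0.6, 0, 0, 0, 70, 0, 0, 0.5, 0, 0, 0, 70]}}

```text
t: 2.03
tool_pos: [0.4686, 0.2145, 0.1178]
orientation: [-0.604, -3.081, 0.001]
force: [0.0, 0.1, -0.5]
opening: 0.0648
gripper_force: 0.0
```

Emit:
{"name": "apply_moves", "arguments": {"steps": [0, 0, 0, 0, 0, 0, 40, 0, 0, 0, 0, 0, 0, 34, 0, 0, 0, 0, 0, 0, 30, 0, 0, 0, 0, 0, 0, 25, 0, 0, 0, 0, 0, 0, 20, 0, 0, 0, 0, 0, 0, 20], "grip_force": 4}}

```text
t: 2.53
tool_pos: [0.4709, 0.2129, 0.1209]
orientation: [0.608, 3.081, -0.0]
force: [-2.4, -8.0, 6.4]
opening: 0.031
gripper_force: 4.1
```

Emit:
{"name": "apply_moves", "arguments": {"steps": [0, 0, 0, 0, 0, 0, 20, 0, 0, 0, 0, 0, 0, 20]}}

```text
t: 2.7
tool_pos: [0.4707, 0.2123, 0.1208]
orientation: [0.609, 3.081, -0.002]
force: [-1.9, -5.8, 6.5]
opening: 0.0301
gripper_force: 4.0
```

Emit:
{"name": "apply_moves", "arguments": {"steps": [0, -0.04, 0, 0, 0, 0, 20, 0, -0.04, 0, 0, 0, 0, 20, 0, 0, 0, 0, 0, 0, 20, 0, 0, 0, 0, 0, 0, 20]}}

```text
t: 3.03
tool_pos: [0.4702, 0.2114, 0.1206]
orientation: [0.608, 3.08, 0.002]
force: [0.6, 0.9, 5.6]
opening: 0.03
gripper_force: 4.0
```

Emit:
{"name": "apply_moves", "arguments": {"steps": [0, -0.04, 0, 0, 0, 0, 20, 0, -0.03, 0, 0, 0, 0, 20, 0, 0, 0, 0, 0, 0, 20, 0, 0, 0, 0, 0, 0, 20]}}

```text
t: 3.37
tool_pos: [0.4697, 0.2105, 0.1208]
orientation: [0.608, 3.08, 0.005]
force: [2.9, 5.4, 2.9]
opening: 0.0301
gripper_force: 4.0
```

Emit:
{"name": "apply_moves", "arguments": {"steps": [0, 0.07, 0, 0, 0, 0, 60, 0, 0, 0, 0, 0, 0, 60, 0, 0, -0.5, 0, 0, 0, 60, 0, 0, -0.8, 0, 0, 0, 60, 0, 0, -0.8, 0, 0, 0, 60, -0.2, -0.9, 0, 0, 0, 0, 60, -0.2, -1, 0, 0, 0, 0, 60, -0.2, -1, 0, 0, 0, 0, 60, -0.2, -1, 0, 0, 0, 0, 60, -0.2, -1, 0, 0, 0, 0, 60, -0.2, -0.96, 0, 0, 0, 0, 60, 0, 0, 0, 0, 0, 0, 60]}}

```text
t: 4.37
tool_pos: [0.4346, 0.0306, 0.182]
orientation: [-0.613, -3.08, 0.004]
force: [-0.7, 0.5, 1.2]
opening: 0.0559
gripper_force: 0.0
```

Emit:
{"name": "apply_moves", "arguments": {"steps": [0, 0, 0.3, 0, 0, 0, 60, 0, 0, 0.7, 0, 0, 0, 60, 0, 0, 0.6, 0, 0, 0, 60, 0, 0, 0.5, 0, 0, 0, 60, 0, 0, 0, 0, 0, 0, 60]}}

```text
t: 4.78
tool_pos: [0.433, 0.0358, 0.1152]
orientation: [-0.606, -3.076, 0.001]
force: [-1.3, -0.3, 0.1]
opening: 0.0558
gripper_force: 0.0
```

Emit:
{"name": "apply_moves", "arguments": {"steps": [-0.1, 0.03, 0, 0, 0, 0, 42, 0, 0, 0, 0, 0, 0, 38, 0, 0, 0, 0, 0, 0, 34, 0, 0, 0, 0, 0, 0, 30, 0, 0, 0, 0, 0, 0, 25, 0, 0, 0, 0, 0, 0, 20, 0, 0, 0, 0, 0, 0, 20], "grip_force": 3}}

```text
t: 5.37
tool_pos: [0.4397, 0.0344, 0.1206]
orientation: [0.608, 3.08, 0.001]
force: [0.4, 0.5, 4.7]
opening: 0.0301
gripper_force: 3.0
```

Emit:
{"name": "apply_moves", "arguments": {"steps": [0, 0, 0, 0, 0, 0, 20, 0, 0, 0, 0, 0, 0, 20]}}

```text
t: 5.53
tool_pos: [0.4396, 0.0344, 0.1204]
orientation: [0.608, 3.081, 0.001]
force: [0.8, 0.8, 4.6]
opening: 0.03
gripper_force: 3.0
```

Emit:
{"name": "apply_moves", "arguments": {"steps": [0, 0.04, 0, 0, 0, 0, 20, 0, 0.04, 0, 0, 0, 0, 20, 0, 0, 0, 0, 0, 0, 20, 0, 0, 0, 0, 0, 0, 20]}}

```text
t: 5.87
tool_pos: [0.4398, 0.0363, 0.1196]
orientation: [-0.608, -3.082, 0.001]
force: [-1.2, -3.0, 4.9]
opening: 0.0303
gripper_force: 3.0
```

Emit:
{"name": "apply_moves", "arguments": {"steps": [0, -0.05, 0, 0, 0, 0, 20, 0, -0.06, 0, 0, 0, 0, 20, 0, -0.05, 0, 0, 0, 0, 20, 0, 0, 0, 0, 0, 0, 20, 0, 0, 0, 0, 0, 0, 20]}}

```text
t: 6.28
tool_pos: [0.4376, 0.0322, 0.1192]
orientation: [-0.609, -3.081, -0.0]
force: [0.1, -0.1, -0.1]
opening: 0.0296
gripper_force: 3.0
```

Emit:
{"name": "apply_moves", "arguments": {"steps": [0, -0.05, 0, 0, 0, 0, 20, 0, -0.05, 0, 0, 0, 0, 20, 0, 0, 0, 0, 0, 0, 20, 0, 0, 0, 0, 0, 0, 20]}}

```text
t: 6.62
tool_pos: [0.4369, 0.0295, 0.1196]
orientation: [0.609, 3.082, 0.0]
force: [0.7, 1.0, 0.0]
opening: 0.0303
gripper_force: 3.0
```

Emit:
{"name": "apply_moves", "arguments": {"steps": [0, -0.06, 0, 0, 0, 0, 20, 0, -0.06, 0, 0, 0, 0, 20, 0, 0, 0, 0, 0, 0, 20, 0, 0, 0, 0, 0, 0, 20]}}

```text
t: 6.95
tool_pos: [0.4359, 0.026, 0.12]
orientation: [0.609, 3.081, 0.0]
force: [0.2, 2.9, 3.8]
opening: 0.0315
gripper_force: 3.1
```

Emit:
{"name": "apply_moves", "arguments": {"steps": [0, -0.06, 0, 0, 0, 0, 20, 0, -0.06, 0, 0, 0, 0, 20, 0, 0, 0, 0, 0, 0, 20, 0, 0, 0, 0, 0, 0, 20]}}

```text
t: 7.28
tool_pos: [0.4343, 0.0226, 0.1199]
orientation: [0.609, 3.082, 0.0]
force: [0.8, 2.2, 4.5]
opening: 0.0334
gripper_force: 3.2
```

```bash
python3 - <<'E'
from h import *
a=save("top","t2");b=save("scene","s2")
im=np.vstack([cv2.resize(a[180:310,180:340],None,fx=3,fy=3)[:,:480],cv2.resize(b[150:280,280:440],None,fx=3,fy=3)])
cv2.imwrite("pics/c2.png",cv2.resize(im,None,fx=.75,fy=.75)[:,:,::-1]);print(robot.read_state())
E
```

```text
{'t': 7.3833, 'q': array([-6.58410423e-02, -2.63413638e-01,  2.04718041e+00, -4.29567374e-05,
        1.35744019e+00, -1.24667891e+00]), 'dq': array([ 1.46188582e-03, -4.44722393e-04,  3.51598292e-05, -5.33385590e-04,
       -5.77988205e-04,  8.49580701e-04]), 'joint_torque': array([-1.08657997e+00, -3.12788737e+01, -4.39985240e+01, -1.01784289e+00,
        4.07708064e-01, -7.37376104e-03]), 'tool_pos': array([0.43434903, 0.02265591, 0.11983436]), 'orientation': array([6.08582351e-01, 3.08168702e+00, 1.26196027e-05]), 'force': array([0.42080324, 2.4302531 , 5.15689936]), 'wrist_torque': array([ 0.54036761, -0.25392053,  0.01056788]), 'gripper_force': 3.159610088914633, 'opening': 0.0332012371715301}
```

View pics/c2.png

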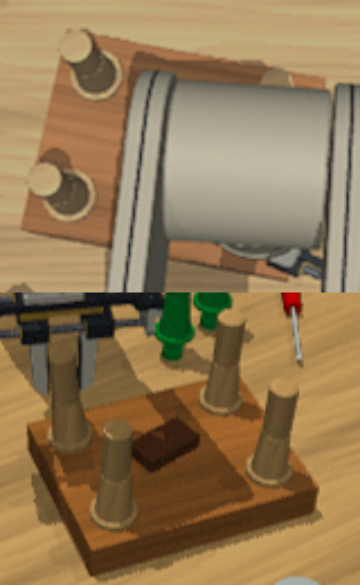

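The scene crop shows leg B, gripped at about (65,370), leaning visibly to the left, with over 10 mm of travel at about 2.5 N. So B is the loose leg. I'll bring it back upright, release it, and grip it again to pull it out.

Emit:
{"name": "apply_moves", "arguments": {"steps": [0, 0.1, 0, 0, 0, 0, 20, 0, 0.1, 0, 0, 0, 0, 20, 0, 0.1, 0, 0, 0, 0, 20, 0, 0.1, 0, 0, 0, 0, 20, 0, 0, 0, 0, 0, 0, 20, 0, 0, 0, 0, 0, 0, 20]}}

```text
t: 7.88
tool_pos: [0.4383, 0.0339, 0.1191]
orientation: [-0.607, -3.081, 0.001]
force: [0.2, 0.1, -0.6]
opening: 0.0303
gripper_force: 3.0
```

Emit:
{"name": "apply_moves", "arguments": {"steps": [0, 0, 0, 0, 0, 0, 50, 0, 0, 0, 0, 0, 0, 50, 0, 0, 0, 0, 0, 0, 50, 0, 0, 0, 0, 0, 0, 50, 0, 0, 0, 0, 0, 0, 50]}}

```text
t: 8.3
tool_pos: [0.4388, 0.0337, 0.1198]
orientation: [0.609, 3.082, -0.0]
force: [0.5, -0.1, 0.5]
opening: 0.0464
gripper_force: 0.0
```

```bash
python3 - <<'E'
from h import *
a=save("wrist","w3");print(robot.read_state()["tool_pos"])
E
```

```text
[0.43882084 0.03374307 0.11974245]
```

View pics/w3.png

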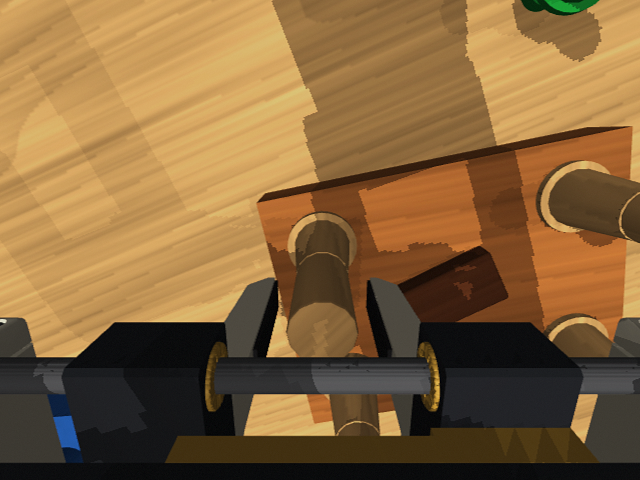

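The wrist view shows leg B upright between the fingers, with its tip at about (322,325). I'll get its offset and the hole's position from the earlier detections.

```bash
python3 - <<'E'
from h import *
np.set_printoptions(precision=4,suppress=True)
X=ray("wrist",(322,325),.162);print(X,ray("wrist",(321,243),.042))
a=ray("top",(420.5,236.5),.05);b=ray("scene",(221.1,284.6),.05);print(a,b)
E
```

```text
[0.433  0.0365 0.162 ] [0.436  0.0344 0.042 ]
[ 0.5335 -0.2429  0.05  ] [ 0.5317 -0.2511  0.05  ]
```

Emit:
{"name": "apply_moves", "arguments": {"steps": [0.07, 0, 0, 0, 0, 0, 40, 0, 0, 0, 0, 0, 0, 36, 0, 0, 0, 0, 0, 0, 32, 0, 0, 0, 0, 0, 0, 28, 0, 0, 0, 0, 0, 0, 20, 0, 0, 0, 0, 0, 0, 20, 0, 0, 0, 0, 0, 0, 20, 0, 0, 0, 0, 0, 0, 20], "grip_force": 14}}

```text
t: 9.02
tool_pos: [0.4368, 0.0346, 0.1197]
orientation: [-0.608, -3.082, 0.0]
force: [-0.5, -0.0, 1.4]
opening: 0.0295
gripper_force: 14.0
```

Emit:
{"name": "apply_moves", "arguments": {"steps": [0, 0, -0.1, 0, 0, 0, 20, 0, 0, -0.2, 0, 0, 0, 20, 0, 0, -0.2, 0, 0, 0, 20, 0, 0, 0, 0, 0, 0, 20]}}

```text
t: 9.35
tool_pos: [0.4378, 0.0346, 0.1364]
orientation: [0.608, 3.08, 0.001]
force: [0.3, 0.2, -1.1]
opening: 0.0295
gripper_force: 14.0
```

Emit:
{"name": "apply_moves", "arguments": {"steps": [0, 0, -0.3, 0, 0, 0, 20, 0, 0, -0.4, 0, 0, 0, 20, 0, 0, -0.5, 0, 0, 0, 20, 0, 0, -0.7, 0, 0, 0, 20, 0, 0, -0.8, 0, 0, 0, 20, 0, 0, -0.7, 0, 0, 0, 20, 0, 0, -0.4, 0, 0, 0, 20, 0, 0, 0, 0, 0, 0, 20, 0, 0, 0, 0, 0, 0, 20]}}

```text
t: 10.1
tool_pos: [0.4372, 0.0346, 0.2491]
orientation: [0.608, 3.081, 0.0]
force: [0.3, 0.1, -2.1]
opening: 0.03
gripper_force: 14.0
```

```bash
python3 - <<'E'
from h import *
np.set_printoptions(precision=4,suppress=True)
from scipy.spatial.transform import Rotation as Ro
s=robot.read_state();R=Ro.from_rotvec(s["orientation"]).as_matrix()
print(s["tool_pos"],s["force"],R.T@(np.array([.5325,-.247,s["tool_pos"][2]])-s["tool_pos"])/.03)
E
```

```text
[0.4372 0.0346 0.2491] [ 0.3239  0.1036 -2.1456] [-6.5058 -7.475   0.0052]
```

Emit:
{"name": "apply_moves", "arguments": {"steps": [-0.3, -0.3, 0, 0, 0, 0, 20, -0.6, -0.5, 0, 0, 0, 0, 20, -0.7, -0.6, 0, 0, 0, 0, 20, -0.7, -0.6, 0, 0, 0, 0, 20, -0.7, -0.6, 0, 0, 0, 0, 20, -0.7, -0.7, 0, 0, 0, 0, 20, -0.7, -0.7, 0, 0, 0, 0, 20, -0.7, -0.6, 0, 0, 0, 0, 20, -0.6, -0.5, 0, 0, 0, 0, 20, -0.5, -0.4, 0, 0, 0, 0, 20, -0.3, -0.3, 0, 0, 0, 0, 20, 0, 0, 0, 0, 0, 0, 20]}}

```text
t: 11.1
tool_pos: [0.5506, -0.2021, 0.2463]
orientation: [-0.611, -3.078, -0.0]
force: [-0.0, 0.1, -1.6]
opening: 0.0299
gripper_force: 14.0
```

Emit:
{"name": "apply_moves", "arguments": {"steps": [0, 0, 0, 0, 0, 0, 20, 0, 0, 0, 0, 0, 0, 20, 0, 0, 0, 0, 0, 0, 20]}}

```text
t: 11.35
tool_pos: [0.5507, -0.1993, 0.2485]
orientation: [-0.607, -3.082, -0.001]
force: [0.3, -0.0, -1.7]
opening: 0.0298
gripper_force: 14.0
```

```bash
python3 - <<'E'
from h import *
np.set_printoptions(precision=4,suppress=True)
s=robot.read_state();c=eyes.calibration("wrist");save("wrist","w4");print(s["tool_pos"],s["force"],s["opening"])
for d in eyes.place_of("wrist","block_hole")[:2]: print(d["conf"],d["xy"],ray("wrist",d["xy"],.05,c))
for d in eyes.place_of("wrist","leg_a")[:3]: print(d["conf"],d["xy"],ray("wrist",d["xy"],s["tool_pos"][2]-.111,c))
b=s["tool_pos"].copy();b[2]-=.111;print(proj("wrist",b,c))
for cam in("top","scene"):
    save(cam,cam+"4")
    for d in eyes.place_of(cam,"block_hole")[:2]: print(cam,d["conf"],d["xy"],ray(cam,d["xy"],.05))
E
```

```text
[ 0.5507 -0.1993  0.2485] [ 0.3075 -0.0457 -1.7106] 0.029831671806691114
0.71 [273.4, 217.4] [ 0.5372 -0.2501  0.05  ]
0.71 [319.2, 231.1] [ 0.5476 -0.2002  0.1375]
0.66 [495.2, 136.2] [ 0.5288 -0.0466  0.1375]
[321.6658 234.1043]
top 0.96 [420.0, 233.0] [ 0.5412 -0.2421  0.05  ]
scene 0.66 [221.5, 285.5] [ 0.5344 -0.2514  0.05  ]
```

View pics/w4.png

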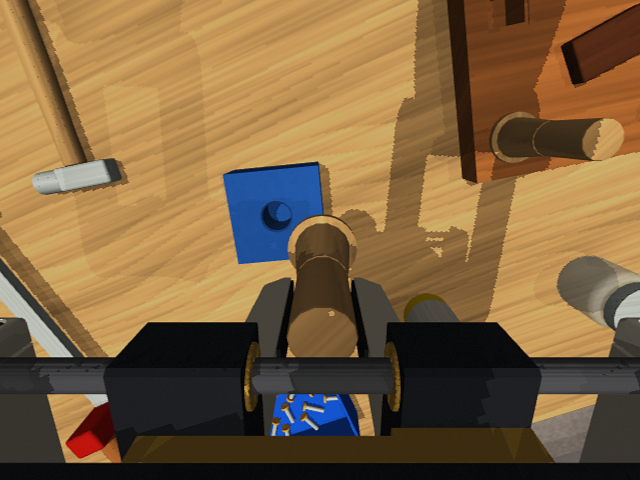

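Wrist view: the held leg is upright, shoulder at about (322,243), and the hole mouth is at about (277,215). I'll zoom in to refine.

```bash
python3 - <<'E'
from h import *
np.set_printoptions(precision=4,suppress=True)
a=cv2.imread("pics/w4.png");cr=a[155:305,215:375];cv2.imwrite("pics/w4c.png",cv2.resize(cr,None,fx=4,fy=4,interpolation=cv2.INTER_CUBIC))
g=a[190:245,250:305].astype(int);print(g[26,:,0]);print(g[:,26,0])
E
```

```text
[151 150 150 151 152 153 154 151 151 154 127 100  76  40  33  36  39  38
  39  38  48  83 100  98  97  94 135 158 157 156 155 156 156 155 153 154
 154 154 154 155 148 129 136 154 155 154 152 152 153 152 152 152 153 152
 153]
[163 165 163 163 162 162 162 163 160 153 160 101  98  96  96  96  95  96
  93  94  90 129 133  93 132 132 135  96  91  99  58  42  47  51  52  50
  52  53  55  49 121 120 142 149 148 150 150 150 151 149 150 151 149 154
 154]
```

View pics/w4c.png

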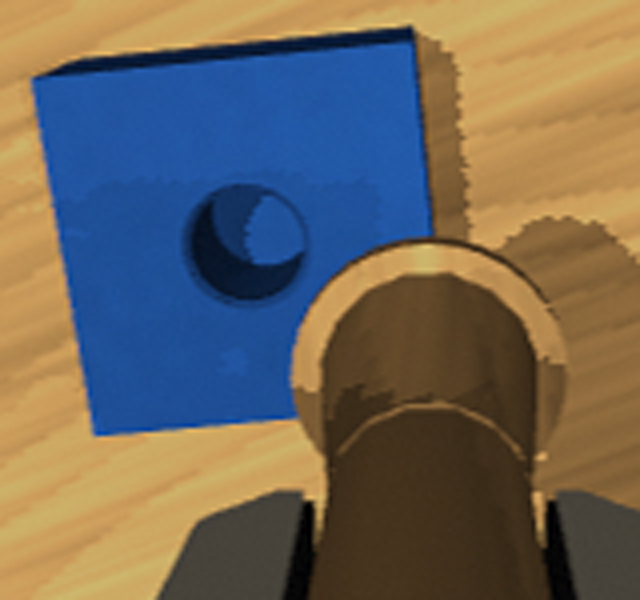

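The zoom shows the hole mouth centred at full-frame (276.3,215.5) and the shoulder disc centred near (321.9,249).

```bash
python3 - <<'E'
from h import *
np.set_printoptions(precision=4,suppress=True)
from scipy.spatial.transform import Rotation as Ro
s=robot.read_state();R=Ro.from_rotvec(s["orientation"]).as_matrix();z=s["tool_pos"][2]
h=ray("wrist",(276.3,215.5),.05);l=ray("wrist",(321.9,249),z-.111+.036)
print(s["t"],s["tool_pos"],h,l,ray("wrist",(322,325),z+.043))
q=s["tool_pos"]; 
for o in([l[0],l[1]],q[:2]): print(R.T@np.array([h[0]-o[0],h[1]-o[1],0])/.03)
c=eyes.calibration("wrist");k=np.array(c["K"]);p=np.array(c["R"])@l+np.array(c["t"]);print("shoulder dia",69.5/k[0,0]*p[2], "hole",31.25/k[0,0]*(np.array(c["R"])@h+np.array(c["t"]))[2])
E
```

```text
11.7 [ 0.5511 -0.2002  0.2489] [ 0.537  -0.2474  0.05  ] [ 0.5521 -0.2004  0.1739] [ 0.5449 -0.1973  0.2919]
[-0.1298 -1.6415  0.0001]
[-0.1622 -1.6348  0.0001]
shoulder dia 0.0509534384621937 hole 0.03368375961264489
```

Emit:
{"name": "apply_moves", "arguments": {"steps": [-0.05, -0.3, 0, 0, 0, 0, 20, -0.05, -0.5, 0, 0, 0, 0, 20, -0.05, -0.5, 0, 0, 0, 0, 20, 0, -0.34, 0, 0, 0, 0, 20, 0, 0, 0.4, 0, 0, 0, 20, 0, 0, 0.6, 0, 0, 0, 20, 0, 0, 0.7, 0, 0, 0, 20, 0, 0, 0.6, 0, 0, 0, 20, 0, 0, 0.4, 0, 0, 0, 20, 0, 0, 0, 0, 0, 0, 20, 0, 0, 0, 0, 0, 0, 20, 0, 0, 0, 0, 0, 0, 20]}}

```text
t: 12.7
tool_pos: [0.5371, -0.2478, 0.1687]
orientation: [0.608, 3.081, -0.001]
force: [0.5, -0.7, -1.2]
opening: 0.0295
gripper_force: 14.0
```

Emit:
{"name": "apply_moves", "arguments": {"steps": [0, 0, 0.1, 0, 0, 0, 20, 0, 0, 0.1, 0, 0, 0, 20, 0, 0, 0.1, 0, 0, 0, 20, 0, 0, 0, 0, 0, 0, 20, 0, 0, 0, 0, 0, 0, 20]}}

```text
t: 13.12
tool_pos: [0.5364, -0.2476, 0.1585]
orientation: [-0.608, -3.082, -0.0]
force: [0.7, 0.4, -0.8]
opening: 0.0296
gripper_force: 14.0
```

Emit:
{"name": "apply_moves", "arguments": {"steps": [0, 0, 0.1, 0, 0, 0, 20, 0, 0, 0.1, 0, 0, 0, 20, 0, 0, 0.1, 0, 0, 0, 20, 0, 0, 0, 0, 0, 0, 20, 0, 0, 0, 0, 0, 0, 20]}}

```text
t: 13.53
tool_pos: [0.5362, -0.2475, 0.1492]
orientation: [-0.608, -3.081, -0.0]
force: [-0.7, 0.0, -1.4]
opening: 0.03
gripper_force: 14.0
```

Emit:
{"name": "apply_moves", "arguments": {"steps": [0, 0, 0.1, 0, 0, 0, 20, 0, 0, 0.1, 0, 0, 0, 20, 0, 0, 0.1, 0, 0, 0, 20, 0, 0, 0.1, 0, 0, 0, 20, 0, 0, 0, 0, 0, 0, 20, 0, 0, 0, 0, 0, 0, 20]}}

```text
t: 14.03
tool_pos: [0.5363, -0.2475, 0.1372]
orientation: [-0.608, -3.081, -0.0]
force: [-0.0, 0.2, -0.9]
opening: 0.03
gripper_force: 14.0
```

Emit:
{"name": "apply_moves", "arguments": {"steps": [0, 0, 0.1, 0, 0, 0, 20, 0, 0, 0.1, 0, 0, 0, 20, 0, 0, 0.06, 0, 0, 0, 20, 0, 0, 0, 0, 0, 0, 20, 0, 0, 0, 0, 0, 0, 20]}}

```text
t: 14.45
tool_pos: [0.5364, -0.2476, 0.1296]
orientation: [-0.608, -3.082, -0.0]
force: [0.7, -0.5, -0.8]
opening: 0.0298
gripper_force: 14.0
```

Emit:
{"name": "apply_moves", "arguments": {"steps": [0, 0, 0.05, 0, 0, 0, 20, 0, 0, 0.05, 0, 0, 0, 20, 0, 0, 0, 0, 0, 0, 20, 0, 0, 0, 0, 0, 0, 20]}}

```text
t: 14.78
tool_pos: [0.5371, -0.248, 0.1276]
orientation: [0.608, 3.081, -0.001]
force: [0.0, -0.2, 4.4]
opening: 0.0296
gripper_force: 14.0
```

Contact came at the expected height for a seated leg (TCP 0.127). I'll release and rise.

Emit:
{"name": "apply_moves", "arguments": {"steps": [0, 0, 0, 0, 0, 0, 40, 0, 0, 0, 0, 0, 0, 60, 0, 0, 0, 0, 0, 0, 60, 0, 0, 0, 0, 0, 0, 60, 0, 0, -0.4, 0, 0, 0, 60, 0, 0, -0.8, 0, 0, 0, 60, 0, 0, -1, 0, 0, 0, 60, 0, 0, -1, 0, 0, 0, 60, 0, 0, -0.8, 0, 0, 0, 60, 0, 0, -0.4, 0, 0, 0, 60, 0, 0, 0, 0, 0, 0, 60]}}

```text
t: 15.7
tool_pos: [0.5381, -0.2485, 0.2635]
orientation: [0.607, 3.076, -0.003]
force: [-0.1, -0.3, 1.0]
opening: 0.0559
gripper_force: 0.0
```

```bash
python3 - <<'E'
from h import *
print(robot.read_state()["tool_pos"])
b=save("scene","s5");cv2.imwrite("pics/s5c.png",cv2.resize(b[130:350,140:460],None,fx=2.4,fy=2.4)[:,:,::-1])
E
```

```text
[ 0.53811065 -0.24853089  0.26345156]
```

View pics/s5c.png

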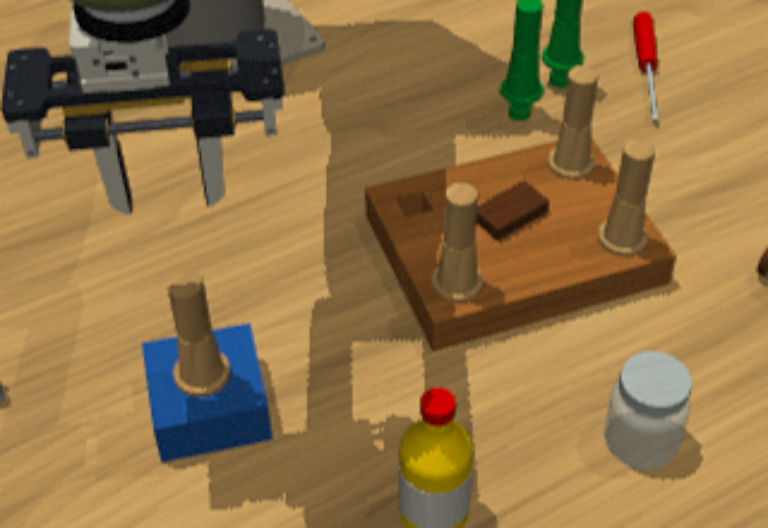

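The crop shows the leg with its shoulder flat on the block at (202,374), its tip at (187,287), and the other three legs still in the stool. I'll check the tilt against a projected vertical leg before handing in.

```bash
python3 - <<'E'
from h import *
b,t=proj("scene",[.536,-.2475,.052]),proj("scene",[.536,-.2475,.17])
print(b,t,t-b,"seen",(217.9-224.2,249.5-285.8))
if abs((t-b)[0]+6.3)<2.5 and abs((t-b)[1]+36.5)<3: print(robot.close_job())
E
```

```text
[223.37323358 284.68493262] [216.21771235 247.41676851] [ -7.15552124 -37.26816411] seen (-6.299999999999983, -36.30000000000001)
the job is handed in; nothing more can be done
None
```

The loose leg was leg_b: its tip rocked more than 10 mm under about 3 N. It now stands upright and fully home in the blue block, the other three legs are still in the stool, and I handed the job in at about 16 s. I wiggled leg_a, which was sound, but not leg_c or leg_d.

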